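Spice jars back in the tilted rack, labels out

TASK

Put the two loose glass spice jars (green label, orange label) into the two empty pockets of the tilted wooden spice rack, one in each and in either order, standing fully down on the ledge, leaning back against the backrest, with each paper label facing squarely out of the rack's open side. Set them into the rack gently, and leave the sauce bottle, the salt shaker and the tomato where they stand.

Things in the scene. Friction and masses are not known exactly. Their poses are not given: they have to be found in the camera images.
- green_jar: loose glass spice jar, about 220 g: cylinder 54 mm wide up to 90 mm, then a red lid 49 mm wide, 20 mm high; 118 mm tall, upright on the bench. One white paper label with green bands and spot wraps 110 degrees of its side. Origin: centre of underside; z up the axis, x out through the label's middle. At the start the label faces world +x to within 105 degrees either way.
- green_jar_label (a point): middle of the green jar's label, on the glass, 27 mm from its axis and 47 mm above its underside
- orange_jar: loose glass spice jar, about 220 g: cylinder 54 mm wide up to 78 mm, then a white lid 49 mm wide, 20 mm high; 106 mm tall, upright on the bench. One white paper label with orange bands and spot wraps 110 degrees of its side. Origin: centre of underside; z up the axis, x out through the label's middle. At the start the label faces world +x to within 105 degrees either way.
- orange_jar_label (a point): middle of the orange jar's label, on the glass, 27 mm from its axis and 41 mm above its underside
- rack: fixed wooden rack, 200 mm wide, 110 high, leaning 30 degrees: ledge with a backrest square to it, open side away from the robot (yaw within 25 degrees). z: up the backrest face, top towards the robot; x: out of the open side, 30 degrees upward; y: along the width. Origin: mid inner corner of ledge and backrest, 25 mm above the bench. Ledge 69 mm deep, backrest 90 mm tall.
- bay_a (a point): first pocket: point on the ledge for the centre of a jar's underside, at (27, 55, 0) mm in the rack's frame, axes as the rack's. A stored jar's z lies along the rack's z, its label along the rack's x. The pocket is 66 mm wide in y between two dark cheeks 8 mm thick, 28 mm high, 60 mm deep; open in front and above
- bay_b (a point): second pocket, just like the first: point on the ledge for the centre of a jar's underside, at (27, -55, 0) mm in the rack's frame
- sauce: bystander: loose dark brown sauce bottle, 70 mm in diameter, 198 mm high with its red nozzle cap; origin centre of its underside, z up
- shaker: bystander: loose white salt shaker with a grey band and a metal top, 62 mm in diameter, 95 mm high; origin centre of its underside, z up
- tomato: bystander: loose red tomato, 68 mm wide, 54 mm high; origin centre of its underside, z up
Mind the look-alikes: they are no part of the job. What is shaped like the green_jar but yellow is not meant.

How it is judged:
At the end, for the whole second after the job is handed in: One jar in each pocket, either order: foot centre within 14 mm of bay_a or bay_b, axis within 8 degrees of the rack's z, label within 20 degrees of the rack's x; both under 20 mm/s and released. Bystanders within 17 degrees of upright and 40 mm of their starts (((distance between green_jar and bay_a below 0.014 m and distance between orange_jar and bay_b below 0.014 m) or (distance between green_jar and bay_b below 0.014 m and distance between orange_jar and bay_a below 0.014 m)) and angle between the z axis of each of green_jar, orange_jar and the z axis of rack, either way round below 0.14 rad and angle between the x axis of each of green_jar, orange_jar and the x axis of rack, either way round below 0.35 rad and x of each of green_jar_label, orange_jar_label in the frame of rack above 0.04 m and linear speed of each of green_jar, orange_jar below 0.02 m/s and contact force between each of green_jar, orange_jar and the fingers below 0.1 N and distance of each of sauce, shaker, tomato from where it was at the start of the episode below 0.04 m and angle between each of sauce, shaker, tomato's own z axis and vertical below 0.3 rad); the robot touches nothing.
It fails at once if the sauce bottle, salt shaker or tomato is pushed more than 40 mm or knocked over (distance of any of sauce, shaker, tomato from where it was at the start of the episode above 0.04 m or angle between any of sauce, shaker, tomato's own z axis and vertical above 0.3 rad).
It fails at once if the green jar hits or is pressed on the rack with more than 60 N (contact force between green_jar and rack above 60 N).
It fails at once if the orange jar hits or is pressed on the rack with more than 60 N (contact force between orange_jar and rack above 60 N).
It fails at once if the green jar is dropped into a pocket: faster than 0.4 m/s within 30 mm of its place (linear speed of green_jar above 0.4 m/s and (distance between green_jar and bay_a below 0.03 m or distance between green_jar and bay_b below 0.03 m)).
It fails at once if the orange jar is dropped into a pocket: faster than 0.4 m/s within 30 mm of its place (linear speed of orange_jar above 0.4 m/s and (distance between orange_jar and bay_a below 0.03 m or distance between orange_jar and bay_b below 0.03 m)).
It also fails if it takes over 58 s, if anything falls off the work surface, if the arm or the gripper's body presses on something with over 40 N, if the wrist force passes 120 N, or if a joint passes its speed limit or range.

ROBOT

A 6-joint arm with a two-finger parallel gripper is mounted at the origin on the work surface. World frame = base frame: x ahead of the robot, y to its left, z up, the work surface at z = 0. Lengths are in m, angles in rad, forces in N, time in s.
With the tool pointing down it reaches from about 0.275 to 0.85 m from the base axis. Payload 19 kg.
Tool frame: the origin (TCP) lies at the very end of the fingers, on their centre line; the grasp point (between the pads) lies 19 mm behind it; z points along the fingers, y is the line along which they close (so a half turn about z gives the same grasp; the last joint's range is limited). The gripper opens to 85 mm and grips with 20 to 120 N. Pads are 22 mm wide; open, the fingers measure 114 mm over their backs; the gripper's body (76 mm by 85 mm) begins 54 mm behind the grasp point. The pads swing forward as they close: fully open they stand 13 mm farther back than shut.
Start: joints at [-1.29, 0.15, 1.437, -0, 1.554, -0.134], TCP at [0.232, -0.526, 0.231] pointing down, gripper open.
Joint ranges: [-2.8, 2.8], [-0.68, 2.1], [0.12, 2.68], [-1.39, 4.53], [0.16, 2.79], [-2.81, 2.81]. Speed limits (rad/s): [1.89, 1.89, 2.22, 3.01, 3.01, 3.01].

INTERFACE

Orientations are given as a rotation vector (axis times angle).
In Python, from cell import env, camera, workorder gives the robot as it stands. The module is installed in compiled form; this text tells all that it offers.
- The arm moves only by the tool move_arm, never from a script. Its argument "rows" is text: rows parted by semicolons, each of 5 numbers parted by spaces: the shift along the tool's x, y, z in m, then the turn about the tool's z in degrees, then the opening, from 0 (shut) to 1 (fully open). A call has 1 to 20 rows; each row shifts and turns the commanded pose from where the row before left it, along the tool's axes as they then stand; what a row does not reach is not made up. A row lasts 1/10 s, in which the tool goes at most 50 mm and 8.59 degrees, less where a joint would pass 70% of its speed; a pose out of reach is approached as far as the arm can. A call with a gripper value outside its range is refused whole. The fingers move at their own pace and stop on an object; the grip force is fixed at half the most. Time passes only in rows, so rows that do not move let the fingers close. It gives the time, the measured TCP pose, the force, the opening and the grip force at its end, in the units of the state.
- env.read_state(): the state, without advancing time (a new reading comes with each control period).
- camera(name): name is "side" or "top"; returns a dict with "img" (384x512x3 uint8, red, green, blue), "fovy" (degrees; the focal length in pixels is half the picture's height over the tangent of half this angle, whatever the lens; pixels are square), "cx", "cy" (the principal point, pixels), "k1" (the pictures are not rectified: a ray, as slopes to the right and down, at radius r is drawn at 1 + k1 r^2 times it, then the intrinsics apply), "R" (3x3) and "t" (3): a world point X has camera coordinates R X + t. Camera axes: x right, y down, z forward; pixel columns grow to the right and rows downward; lengths in m; the calibration is good to about 2 mm. A picture is of the moment at which its call begins. There is no depth.
- workorder.sign_off(): hands the job in; it is judged then, once.
The state is a dict: "time": time; "qpos": joint angles; "qd": joint speeds; "joint_torque": joint torques, N m; "tool_pos": TCP position; "tcp_rot": TCP orientation; "contact_force": force on the tool from outside, world axes, zero at the start; "moment": the same for the moment, N m; "grip_width": finger opening in m; "finger_force": force on a finger pad.
Only numpy, scipy, OpenCV 4.12 (cv2) and the standard library are available. Lean on these libraries where they do the work, as an engineer would, in place of code of your own. Each camera call takes 0.05 s, during which the arm holds its last target. There are 200 camera calls.

## Working session

There is one attempt and no reset: what is moved stays moved. The work goes in short steps, Python scripts to look and compute and a tool call to move; the robot and the scene stay as the last step left them, time stands still between calls to the robot, and variables do not carry over. Pictures are saved under pics/ and viewed, at most 10 in all, crops included, and the job is handed in when it is done.

Besides the shell and the picture viewer there is one more tool, called in YAML: its name, and indented under it one key for each argument. move_arm: Moves the arm, as the interface text tells. Its arguments: {"type":"object","properties":{"rows":{"type":"string"}},"required":["rows"]}

```bash
mkdir -p pics; python3 - <<'E'
from cell import env,camera
import cv2,numpy as np
for n in("side","top"):
    c=camera(n); cv2.imwrite(f"pics/{n}0.png",c["img"][:,:,::-1]); np.save(n+"0.npy",c,allow_pickle=True)
    print(n,c["fovy"],c["cx"],c["cy"],c["k1"],(-c["R"].T@c["t"]).round(3),c["R"].round(3).tolist())
s=env.read_state();print(s)
E
```

```text
side 53.24814103499957 253.25949061159204 190.8613400935173 -0.05058713693736737 [0.209 0.594 0.718] [[-0.848, -0.53, -0.013], [-0.376, 0.617, -0.692], [0.375, -0.582, -0.722]]
top 51.03290070023658 258.1603969090722 184.53468299712443 -0.07965783673147035 [0.459 0.089 1.074] [[-0.016, -1.0, -0.0], [-0.998, 0.016, -0.059], [0.059, -0.001, -0.998]]
{'time': 0.1, 'qpos': array([-1.28996999e+00,  1.50942930e-01,  1.43792236e+00, -2.49172589e-06,
        1.55380964e+00, -1.34008973e-01]), 'qd': array([-0.00111313, -0.00020088, -0.00270995, -0.00093998, -0.00081269,
       -0.00151169]), 'joint_torque': array([ 7.62624491e-03, -7.14379406e+01, -5.71795177e+01,  1.57270629e-04,
        7.08709122e-03, -1.55525947e-05]), 'tool_pos': array([ 0.23166501, -0.52603604,  0.23075409]), 'tcp_rot': array([-3.07319960e+00, -6.46737300e-01,  1.28543609e-04]), 'contact_force': array([ 0.46644579, -0.12078925,  0.16338014]), 'moment': array([-0.01618273,  0.02445593, -0.02128609]), 'finger_force': 0.0, 'grip_width': 0.08552489549896904}
```

View pics/side0.png

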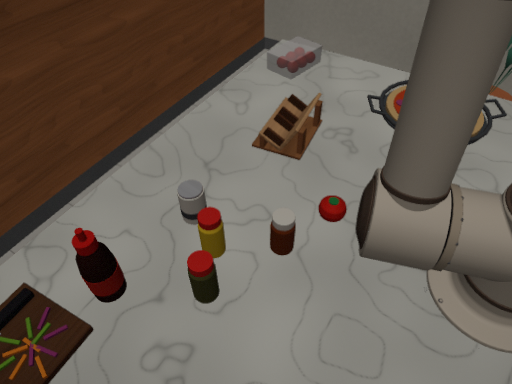

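View pics/top0.png

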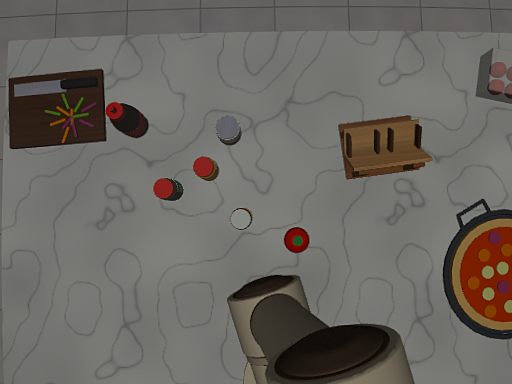

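Side picture: sauce (100,270), green-jar candidates (204,278) and yellow look-alike (211,232), white-lidded jar (283,232), shaker (192,200), tomato (332,208), rack (290,125). In the top picture the lids are at (165,189), (205,168) and (241,218), and the rack is at (385,145). The jar at (204,278) has dark green contents, so it fits green_jar. The one at (211,232) is yellow, so it isn't meant. I'll confirm this in an enlarged crop and look for the labels.

```bash
cat > h.py <<'E'
import numpy as np,cv2
def K(c):
    f=c["img"].shape[0]/2/np.tan(np.radians(c["fovy"]/2)); return f
def ray(c,u,v):
    f=K(c); d=np.array([(u-c["cx"])/f,(v-c["cy"])/f]); p=d.copy()
    for _ in range(20): p=d/(1+c["k1"]*(p@p))
    return -c["R"].T@c["t"], c["R"].T@np.array([p[0],p[1],1])
def onz(c,u,v,z):
    o,d=ray(c,u,v); return o+d*(z-o[2])/d[2]
def tri(c1,p1,c2,p2):
    o1,d1=ray(c1,*p1);o2,d2=ray(c2,*p2)
    s=np.linalg.lstsq(np.c_[d1,-d2],o2-o1,rcond=None)[0]
    a,b=o1+s[0]*d1,o2+s[1]*d2; return (a+b)/2,np.linalg.norm(a-b)
def proj(c,X):
    x=c["R"]@X+c["t"]; p=x[:2]/x[2]; p=p*(1+c["k1"]*(p@p)); return p*K(c)+[c["cx"],c["cy"]]
E
python3 - <<'E'
import numpy as np,cv2
s=np.load("side0.npy",allow_pickle=True).item()["img"][:,:,::-1];t=np.load("top0.npy",allow_pickle=True).item()["img"][:,:,::-1]
r=lambda a,w,h:cv2.convertScaleAbs(cv2.resize(a,(w,h),interpolation=cv2.INTER_CUBIC),alpha=1.5)
A=r(s[175:310,170:305],400,400); B=r(t[145:235,150:260],400,327); C=r(s[85:165,245:330],400,376)[:200*2]; D=r(t[105:185,330:440],400,291)
o=np.zeros((600,800,3),np.uint8)
o[:300,:400]=cv2.resize(A,(400,300)) if 0 else 0
o[:327,:400]=B; 
A=cv2.resize(A,(400,400)); o[:400,400:]=A
o[327:600,:400]=cv2.resize(D,(400,273)); o[400:,400:612]=cv2.resize(C,(212,200))
cv2.imwrite("pics/crop0.png",o)
E
```

```text
(no output)
```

View pics/crop0.png

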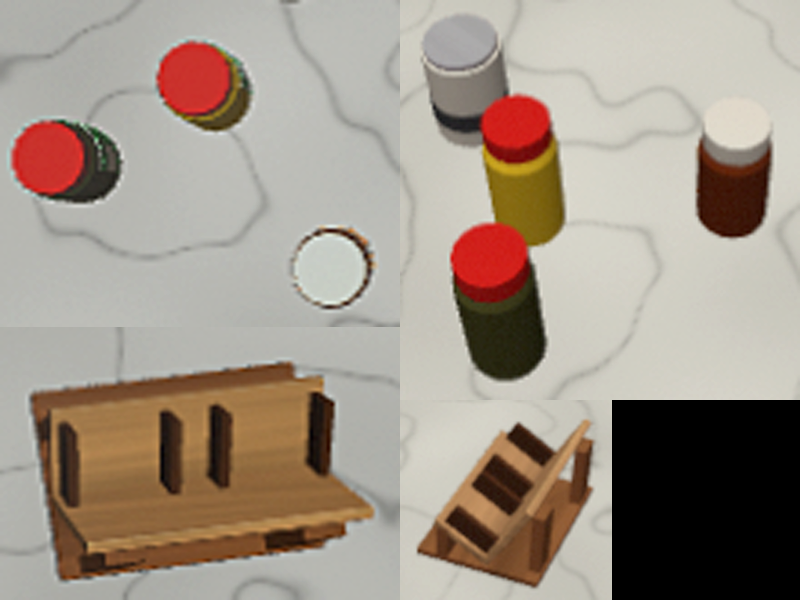

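The crop confirms the choice: the dark green jar with the red lid (left in top view, lower in side view) is green_jar, the yellow one is the look-alike, and the white-lidded dark one is orange_jar. Only the top view shows the labels, as slivers on each jar's right and upper right, so they face roughly +x/−y.

```bash
python3 - <<'E'
import numpy as np,cv2
from h import *
s=np.load("side0.npy",allow_pickle=True).item();t=np.load("top0.npy",allow_pickle=True).item()
def lid(c,lo,hi,box):
    h=cv2.cvtColor(np.ascontiguousarray(c["img"]),cv2.COLOR_RGB2HSV); x0,y0,x1,y1=box
    m=np.zeros(h.shape[:2],np.uint8); m[y0:y1,x0:x1]=cv2.inRange(h,lo,hi)[y0:y1,x0:x1]
    k=max(cv2.findContours(m,0,1)[0],key=cv2.contourArea); return k[:,0],cv2.minAreaRect(k),cv2.fitEllipse(k),cv2.contourArea(k)
red=((0,150,90),(9,255,255)); wh=((0,0,150),(40,60,255))
for n,tb,sb,col in(("green",(150,170,190,205),(185,245,222,285),red),("yellow",(190,150,222,185),(195,203,226,245),red),("orange",(228,205,256,232),(268,200,300,240),wh)):
    kt,_,et,a=lid(t,*col,tb); ks,_,es,b=lid(s,*col,sb)
    print(n,np.round(et,1).tolist() if 0 else [np.round(x,1).tolist() for x in et],[np.round(x,1).tolist() for x in es],a,b, ks.min(0),ks.max(0))
    # lid top rim ellipse in side: leftmost/rightmost width, top row
    hh=.118 if n!="orange" else .106
    w=ks[:,0].max()-ks[:,0].min()
    top=(ks[:,0].mean(),ks[:,1].min())
    P=onz(t,*et[0],hh); print("  at lid height",P.round(4),"side proj of that",proj(s,P).round(1), 'top of far rim',proj(s,P+.0245*np.array([.375,-.582,0])/.692).round(1))
for nm,box in(("g",(150,165,200,210)),("o",(225,200,262,240))):
    pass
T=t["img"][110:185,335:437,::-1]; S=s["img"][90:160,248:328,::-1]
o=np.zeros((600,800,3),np.uint8)
a=cv2.resize(T,None,fx=4,fy=4,interpolation=2);o[:300,:408]=a
a=cv2.resize(S,None,fx=4,fy=4,interpolation=2);o[300:580,:320]=a
a=cv2.resize(t["img"][172:205,150:190,::-1],None,fx=9,fy=9,interpolation=0);o[:297,420:780]=a
a=cv2.resize(t["img"][203:235,226:258,::-1],None,fx=9,fy=9,interpolation=0);o[300:588,420:708]=a
cv2.imwrite("pics/crop1.png",cv2.convertScaleAbs(o,alpha=1.6))
E
```

```text
green [[163.0, 188.0], [18.5, 19.0], 27.5] [[199.7, 260.9], [20.6, 25.4], 72.7] 274.5 409.0 [187 250] [212 271]
  at lid height [0.5112 0.3156 0.118 ] side proj of that [198.8 260.9] top of far rim [199.9 249.9]
yellow [[202.8, 166.1], [18.4, 18.8], 52.1] [[208.4, 216.1], [17.5, 22.2], 81.0] 270.5 303.0 [197 207] [220 225]
  at lid height [0.5622 0.2196 0.118 ] side proj of that [207.7 216. ] top of far rim [208.5 207. ]Traceback (most recent call last):
  File "<stdin>", line 10, in <module>
  File "<stdin>", line 7, in lid
ValueError: max() iterable argument is empty
```

```bash
python3 - <<'E'
import numpy as np,cv2
from h import *
s=np.load("side0.npy",allow_pickle=True).item();t=np.load("top0.npy",allow_pickle=True).item()
h=t["img"][:,:,1]; print("vals",t["img"][218,241],t["img"][200,232],s["img"][217,283],s["img"][215,262])
for nm,c,box,thr in(("top",t,(229,206,255,232),None),("side",s,(268,200,300,240),None)):
    x0,y0,x1,y1=box; g=c["img"][y0:y1,x0:x1].astype(int)
    center=c["img"][218,241] if nm=="top" else c["img"][217,283]
    m=(np.abs(g-center).max(2)<22).astype(np.uint8)
    k=max(cv2.findContours(m,0,1)[0],key=cv2.contourArea)[:,0]+[x0,y0]
    e=cv2.fitEllipse(k); print(nm,[np.round(v,1).tolist() for v in e],k.min(0),k.max(0))
    if nm=="top":
        P=onz(t,*e[0],.106); print(P.round(4),proj(s,P).round(1),proj(s,P+.0245*np.array([.375,-.582,0])/.692).round(1))
T=t["img"][110:185,335:437,::-1]; S=s["img"][90:160,248:328,::-1]
o=np.zeros((600,800,3),np.uint8)
a=cv2.resize(T,None,fx=4,fy=4,interpolation=2);o[:300,:408]=a
a=cv2.resize(S,None,fx=4,fy=4,interpolation=2);o[300:580,:320]=a
a=cv2.resize(t["img"][172:205,150:190,::-1],None,fx=9,fy=9,interpolation=0);o[:297,420:780]=a
a=cv2.resize(t["img"][203:235,226:258,::-1],None,fx=9,fy=9,interpolation=0);o[300:588,420:708]=a
cv2.imwrite("pics/crop1.png",cv2.convertScaleAbs(o,alpha=1.6))
E
```

```text
vals [132 137 131] [124 125 122] [149 145 136] [139 137 130]
top [[241.3, 218.4], [26.6, 27.5], 86.3] [229 206] [254 231]
[0.4358 0.1296 0.106 ] [282.9 215.7] [282.2 206.9]
side [[285.9, 214.0], [28.8, 44.9], 156.1] [268 200] [299 239]
```

View pics/crop1.png

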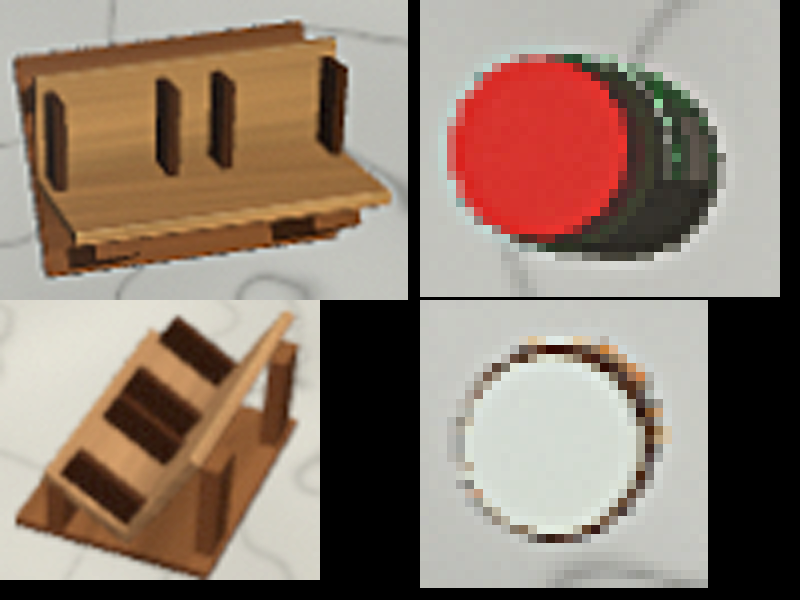

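The crop shows the rack's top-view corners (crop/4 + (335,110)): ledge front (37,78)–(335,38) and backrest top (77,238)–(390,196). In the side view: ledge front (50,472)–(152,332), near inner corner (128,535) and backrest top (195,462)–(290,315). The green label arc runs from (565,60) to (690,180), and the orange arc from (530,340) to (663,440). I'll compute positions from these.

```bash
python3 - <<'E'
import numpy as np
from h import *
s=np.load("side0.npy",allow_pickle=True).item();t=np.load("top0.npy",allow_pickle=True).item()
T=lambda x,y:(334.6+x/4,109.6+y/4); S=lambda x,y:(247.6+x/4,89.6+(y-300)/4)
P={}
for n,a,b,z in(("ledge+",(37,78),(50,472),.0595),("ledge-",(335,38),(152,332),.0595),("top+",(77,238),(195,462),.103),("top-",(390,196),(290,315),.103),("in+",(44,190),(128,535),.025)):
    X,g=tri(t,T(*a),s,S(*b)); Z=onz(t,*T(*a),z); P[n]=Z; print(n,X.round(3),"gap",round(g,4),"plane",Z.round(3))
for a,b,h in(("ledge+","ledge-",.0598),("top+","top-",-.045)):
    d=P[a]-P[b]; y=np.arctan2(-d[0],d[1]); m=(P[a]+P[b])/2; x=np.array([np.cos(y),np.sin(y),0])
    print("width",np.linalg.norm(d),"yaw deg",np.degrees(y),"origin",(m-h*x).round(4))
def cyl(px,C,r=.027):
    o,d=ray(t,*px); p=o[:2]-C; q=d[:2]; A=q@q;B=2*p@q;D=B*B-4*A*(p@p-r*r)
    l=(-B-np.sqrt(max(D,0)))/2/A; X=o+l*d; return X[2].round(3),np.degrees(np.arctan2(*(X[:2]-C)[::-1])).round(1),D>0
G=np.array([.5112,.3156]);O=np.array([.4358,.1296])
for x,y in((570,60),(600,62),(690,180),(710,180),(665,165),(680,178)): print("g",cyl((149.5+(x-420)/9,171.5+y/9),G))
for x,y in((530,342),(545,342),(660,440),(655,440),(640,375)): print("o",cyl((225.5+(x-420)/9,202.5+(y-300)/9),O))
E
```

```text
ledge+ [ 0.655 -0.135  0.061] gap 0.0051 plane [ 0.658 -0.134  0.06 ]
ledge- [ 0.681 -0.332  0.058] gap 0.0038 plane [ 0.682 -0.33   0.06 ]
top+ [ 0.549 -0.146  0.104] gap 0.0023 plane [ 0.551 -0.146  0.103]
top- [ 0.573 -0.343  0.102] gap 0.0023 plane [ 0.574 -0.342  0.103]
in+ [ 0.591 -0.143  0.026] gap 0.0033 plane [ 0.59  -0.144  0.025]
width 0.1976114416284319 yaw deg 7.095932437162359 origin [ 0.6107 -0.2394  0.0595]
width 0.1978268754284659 yaw deg 6.735948720231018 origin [ 0.6068 -0.2388  0.103 ]
g (np.float64(0.164), np.float64(-42.7), np.True_)
g (np.float64(0.102), np.float64(-26.9), np.True_)
g (np.float64(0.05), np.float64(-102.6), np.True_)
g (np.float64(0.021), np.float64(-100.0), np.True_)
g (np.float64(0.087), np.float64(-97.1), np.True_)
g (np.float64(0.064), np.float64(-102.7), np.True_)
o (np.float64(0.427), np.float64(-17.3), np.True_)
o (np.float64(0.353), np.float64(-15.5), np.True_)
o (np.float64(0.167), np.float64(-86.3), np.True_)
o (np.float64(0.232), np.float64(-82.9), np.True_)
o (np.float64(0.084), np.float64(-49.3), np.True_)
```

Rack: origin ≈ (0.609, −0.239, 0.025), yaw 7°. The widths (198 mm) and heights (61/58 mm at the ledge, 104/102 mm at the top) agree with the text. Green jar is at (0.511, 0.316) with its label at about −46°. Orange jar is at (0.436, 0.130) with its label at about −39°. Next is a row planner, then the first move.

```bash
cat > plan.py <<'E'
import sys,numpy as np
from scipy.spatial.transform import Rotation as Rn
from cell import env
# usage: plan.py x y z az open [step_mm] [more waypoints x y z az]
def plan(x,y,z,az,op,step=.045,deg=8.):
    s=env.read_state(); R=Rn.from_rotvec(s["tcp_rot"]).as_matrix(); a0=np.degrees(np.arctan2(R[1,0],R[0,0]))
    d=np.array([x,y,z])-s["tool_pos"]; t=-((az-a0+180)%360-180)
    n=int(max(1,np.ceil(np.linalg.norm(d)/step),np.ceil(abs(t)/deg)))
    acc=np.zeros(3);a=0.;out=[]
    for i in range(n):
        Q=R@Rn.from_euler("z",a,degrees=True).as_matrix()
        l=np.round(Q.T@(d*(i+1)/n-acc),3); r=round(t*(i+1)/n-a,1); acc+=Q@l; a+=r
        out.append("%g %g %g %g %g"%(*l,r,op))
    print("t",round(s["time"],2),"pos",s["tool_pos"].round(4),"az",a0.round(1),"tilt",R[:,2].round(3),"w",round(s["grip_width"],4),"rows",n); print("; ".join(out))
if __name__=="__main__":
    v=list(map(float,sys.argv[1:])); plan(*v)
E
python3 plan.py .511 .316 .16 134 1 .047 8.3
python3 - <<'E'
import numpy as np
from h import *
s=np.load("side0.npy",allow_pickle=True).item();t=np.load("top0.npy",allow_pickle=True).item()
print("sauce cap",onz(t,114,110,.198),"base side",onz(s,107,297,0),"shaker",onz(t,228,127,.095),"tomato",onz(t,297,240,.05))
E
```

```text
t 0.1 pos [ 0.2317 -0.526   0.2308] az 23.8 tilt [-0.     0.001 -1.   ] w 0.0855 rows 19
0.031 -0.035 0.004 -5.8 1; 0.035 -0.031 0.004 -5.8 1; 0.038 -0.028 0.003 -5.8 1; 0.04 -0.023 0.004 -5.8 1; 0.042 -0.02 0.004 -5.8 1; 0.044 -0.015 0.004 -5.8 1; 0.046 -0.01 0.003 -5.8 1; 0.046 -0.006 0.004 -5.8 1; 0.047 -0.001 0.004 -5.8 1; 0.046 0.003 0.004 -5.8 1; 0.046 0.008 0.003 -5.8 1; 0.045 0.013 0.004 -5.8 1; 0.044 0.017 0.004 -5.8 1; 0.041 0.022 0.004 -5.8 1; 0.039 0.026 0.003 -5.8 1; 0.036 0.029 0.004 -5.8 1; 0.033 0.033 0.004 -5.8 1; 0.03 0.036 0.004 -5.8 1; 0.026 0.039 0.004 -5.8 1
sauce cap [0.68337288 0.40766451 0.198     ] base side [0.67943026 0.43347531 0.        ] shaker [0.66044175 0.15987127 0.095     ] tomato [ 0.37729605 -0.00834499  0.05      ]
```

move_arm:
  rows: "0.031 -0.035 0.004 -5.8 1; 0.035 -0.031 0.004 -5.8 1; 0.038 -0.028 0.003 -5.8 1; 0.04 -0.023 0.004 -5.8 1; 0.042 -0.02 0.004 -5.8 1; 0.044 -0.015 0.004 -5.8 1; 0.046 -0.01 0.003 -5.8 1; 0.046 -0.006 0.004 -5.8 1; 0.047 -0.001 0.004 -5.8 1; 0.046 0.003 0.004 -5.8 1; 0.046 0.008 0.003 -5.8 1; 0.045 0.013 0.004 -5.8 1; 0.044 0.017 0.004 -5.8 1; 0.041 0.022 0.004 -5.8 1; 0.039 0.026 0.003 -5.8 1; 0.036 0.029 0.004 -5.8 1; 0.033 0.033 0.004 -5.8 1; 0.03 0.036 0.004 -5.8 1; 0.026 0.039 0.004 -5.8 1"

```text
time: 2.0
tool_pos: [0.5108, 0.318, 0.1588]
tcp_rot: [-1.222, -2.894, 0.0]
contact_force: [0.6, -1.1, 0.4]
grip_width: 0.0856
finger_force: 0.0
```

```bash
python3 plan.py .511 .316 .16 134 1 .047 8.3
```

```text
t 2.0 pos [0.5108 0.318  0.1588] az 134.2 tilt [-0. -0. -1.] w 0.0856 rows 1
-0.002 -0.001 -0.001 0.2 1
```

move_arm:
  rows: "-0.002 -0.001 0.03 0 1; 0 0 0.035 0 1; 0 0 0.025 0 1; 0 0 0.012 0 1; 0 0 0 0 1; 0 0 0 0 0.4; 0 0 0 0 0.4; 0 0 0 0 0.4; 0 0 0 0 0.4; 0 0 0 0 0.4; 0 0 0 0 0.4"

```text
time: 3.1
tool_pos: [0.5121, 0.3141, 0.0593]
tcp_rot: [1.228, 2.89, 0.003]
contact_force: [-0.9, -1.0, 9.1]
grip_width: 0.0523
finger_force: 61.5
```

```bash
python3 plan.py .511 .316 .057 134 0.4
```

```text
t 3.1 pos [0.5121 0.3141 0.0593] az 134.0 tilt [ 0.003  0.001 -1.   ] w 0.0523 rows 1
0.002 0 0.002 -0 0.4
```

move_arm:
  rows: "0 0 -0.02 0 0.4; 0 0 -0.04 0 0.4; 0 0 -0.045 0 0.4; 0 0 -0.04 0 0.4"

```text
time: 3.5
tool_pos: [0.5113, 0.3137, 0.2055]
tcp_rot: [1.228, 2.89, 0.002]
contact_force: [0.9, 0.7, -2.8]
grip_width: 0.0521
finger_force: 63.1
```

```bash
python3 plan.py .46 -.10 .215 229 0.4
```

```text
t 3.5 pos [0.5113 0.3137 0.2055] az 134.0 tilt [ 0.002  0.001 -1.   ] w 0.0521 rows 12
-0.022 -0.027 -0.001 -7.9 0.4; -0.018 -0.03 -0.001 -7.9 0.4; -0.013 -0.032 -0 -8 0.4; -0.01 -0.033 -0.001 -7.9 0.4; -0.004 -0.035 -0.001 -7.9 0.4; 0 -0.034 -0.001 -7.9 0.4; 0.006 -0.035 -0.001 -7.9 0.4; 0.009 -0.033 -0.001 -8 0.4; 0.015 -0.032 -0 -7.9 0.4; 0.018 -0.029 -0.001 -7.9 0.4; 0.023 -0.027 -0.001 -7.9 0.4; 0.026 -0.023 -0.001 -7.9 0.4
```

move_arm:
  rows: "-0.022 -0.027 -0.001 -7.9 0.4; -0.018 -0.03 -0.001 -7.9 0.4; -0.013 -0.032 0 -8 0.4; -0.01 -0.033 -0.001 -7.9 0.4; -0.004 -0.035 -0.001 -7.9 0.4; 0 -0.034 -0.001 -7.9 0.4; 0.006 -0.035 -0.001 -7.9 0.4; 0.009 -0.033 -0.001 -8 0.4; 0.015 -0.032 0 -7.9 0.4; 0.018 -0.029 -0.001 -7.9 0.4; 0.023 -0.027 -0.001 -7.9 0.4; 0.026 -0.023 -0.001 -7.9 0.4; 0 0 0 0 0.4"

```text
time: 4.8
tool_pos: [0.4593, -0.1025, 0.2132]
tcp_rot: [-1.284, 2.867, -0.003]
contact_force: [0.2, -0.3, -2.0]
grip_width: 0.0523
finger_force: 63.3
```

```bash
python3 - <<'E'
import numpy as np,cv2
from h import *
from cell import camera,env
c=camera("side"); np.save("side1.npy",c,allow_pickle=True); s=env.read_state(); print(s["time"],s["tool_pos"],s["tcp_rot"])
p=proj(c,s["tool_pos"]+[0,0,-.02]).round().astype(int); print(p)
x0,y0=p[0]-40,p[1]-35
cv2.imwrite("pics/lab1.png",cv2.convertScaleAbs(cv2.resize(c["img"][y0:y0+70,x0:x0+80,::-1],None,fx=8,fy=8,interpolation=0),alpha=1.6)); print(x0,y0)
E
```

```text
4.85 [ 0.45951013 -0.10085547  0.21307681] [-1.28929971e+00  2.86396309e+00 -1.41112258e-03]
[324 121]
284 86
```

View pics/lab1.png

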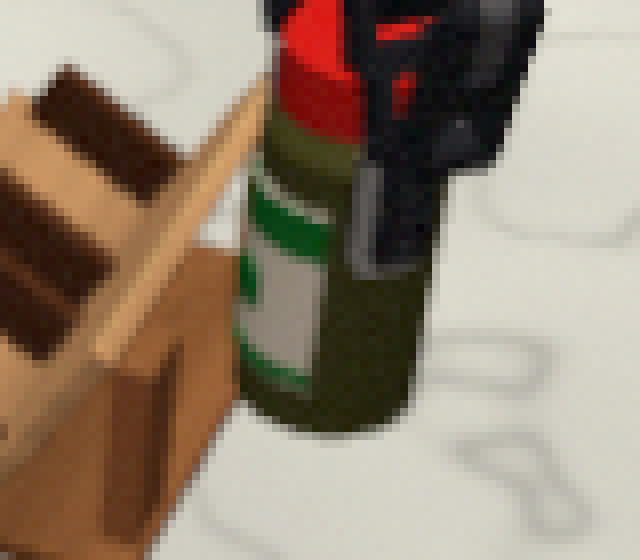

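The crop shows the green jar held upright, its right label edge running from (328,220) to (310,388) (image ≈ (324,124)), and the spot just at the left limb.

```bash
cat > lab.py <<'E'
import numpy as np
from h import *
from scipy.spatial.transform import Rotation as Rn
def lab(c,pts,pos,rv):
    R=Rn.from_rotvec(rv).as_matrix(); ax=np.degrees(np.arctan2(R[1,0],R[0,0])); C=pos[:2]
    for u,v in pts:
        o,d=ray(c,u,v); p=o[:2]-C; q=d[:2]; A=q@q;B=2*p@q;D=B*B-4*A*(p@p-.027**2)
        X=o+d*(-B-np.sqrt(D))/2/A; a=np.degrees(np.arctan2(*(X[:2]-C)[::-1]))
        print("z rel tcp",(X[2]-pos[2]).round(4),"edge az",a.round(1),"tool az",ax.round(1),"label-(az_x-180)=",((a-55-ax+180+180)%360-180).round(1))
E
python3 - <<'E'
import numpy as np
from lab import *
c=np.load("side1.npy",allow_pickle=True).item()
f=lambda x,y:(283.5+x/8,85.5+y/8)
lab(c,[f(328,225),f(320,300),f(312,380)],np.array([.4595,-.1009,.2131]),[-1.2893,2.864,-.0014])
# limbs at y=300: left 240, right 427 -> axis check
for x in(238,428):
    o,d=ray(c,*f(x,310)); n=np.array([-d[1],d[0]])/np.hypot(*d[:2]); print("limb offset",n@(np.array([.4595,-.1009])-o[:2]))
E
python3 plan.py .46 -.10 .215 190 0.4
```

```text
z rel tcp 0.0198 edge az 106.5 tool az -131.5 label-(az_x-180)= 3.1
z rel tcp -0.0051 edge az 108.1 tool az -131.5 label-(az_x-180)= 4.6
z rel tcp -0.0327 edge az 110.1 tool az -131.5 label-(az_x-180)= 6.7
limb offset -0.02382768100189933
limb offset 0.029904601666979974
t 4.85 pos [ 0.4595 -0.1009  0.2131] az -131.5 tilt [ 0.001 -0.    -1.   ] w 0.0527 rows 5
-0 0 -0 7.7 0.4; -0 0 -0.001 7.7 0.4; -0.001 0 -0 7.7 0.4; 0 0 -0.001 7.7 0.4; 0 0 0 7.7 0.4
```

```bash
python3 plan.py .6375 -.291 .165 187 0.4 .04 8
```

```text
t 4.85 pos [ 0.4595 -0.1009  0.2131] az -131.5 tilt [ 0.001 -0.    -1.   ] w 0.0527 rows 7
0.003 -0.037 0.007 5.9 0.4; 0 -0.037 0.007 5.9 0.4; -0.004 -0.037 0.007 6 0.4; -0.008 -0.037 0.007 5.9 0.4; -0.012 -0.035 0.007 5.9 0.4; -0.015 -0.034 0.006 5.9 0.4; -0.019 -0.032 0.007 6 0.4
```

move_arm:
  rows: "0.003 -0.037 0 5.9 0.4; 0 -0.037 0 5.9 0.4; -0.004 -0.037 0 6 0.4; -0.008 -0.037 0 5.9 0.4; -0.012 -0.035 0 5.9 0.4; -0.015 -0.034 0 5.9 0.4; -0.019 -0.032 0 6 0.4; 0 0 0.02 0 0.4; 0 0 0.025 0 0.4; 0 0 0.025 0 0.4; 0 0 0.01 0 0.4; 0 0 0 0 0.4"

```text
time: 6.05
tool_pos: [0.6387, -0.2876, 0.1314]
tcp_rot: [0.199, -3.134, -0.002]
contact_force: [-0.2, -0.2, -1.7]
grip_width: 0.0526
finger_force: 63.5
```

```bash
python3 plan.py .6375 -.291 .115 187 0.4 .04 8
```

```text
t 6.05 pos [ 0.6387 -0.2876  0.1314] az -172.7 tilt [-0.002  0.001 -1.   ] w 0.0526 rows 1
0.002 -0.003 0.016 0.3 0.4
```

move_arm:
  rows: "0.001 -0.003 0.006 0.3 0.4; 0 0 0.006 0 0.4; 0 0 0.004 0 0.4; 0 0 0.003 0 0.4; 0 0 0 0 0.4"

```text
time: 6.55
tool_pos: [0.6381, -0.2916, 0.1129]
tcp_rot: [0.189, -3.136, -0.001]
contact_force: [-0.9, -0.8, -1.8]
grip_width: 0.0525
finger_force: 63.5
```

move_arm:
  rows: "0 0 0.002 0 0.4; 0 0 0.002 0 0.4; 0 0 0.001 0 0.4; 0 0 0 0 0.4"

```text
time: 6.95
tool_pos: [0.6384, -0.2918, 0.1099]
tcp_rot: [-0.189, 3.134, -0.001]
contact_force: [-5.4, 2.6, 12.3]
grip_width: 0.0521
finger_force: 65.0
```

Contact at TCP z ≈ 0.110, as predicted (0.109). Now the tilting arc, starting with 5°.

move_arm:
  rows: "0.0035 0 0.001 0 0.4; 0.0035 0 0.0013 0 0.4; 0 0 0 0 0.4"

```text
time: 7.25
tool_pos: [0.631, -0.2926, 0.1061]
tcp_rot: [-0.189, 3.135, -0.0]
contact_force: [-0.9, 0.4, 2.6]
grip_width: 0.0524
finger_force: 64.0
```

move_arm:
  rows: "0.0034 0 0.0016 0 0.4; 0.0034 0 0.0016 0 0.4; 0.0033 0 0.0019 0 0.4; 0.0032 0 0.0019 0 0.4; 0 0 0 0 0.4"

```text
time: 7.75
tool_pos: [0.6193, -0.2947, 0.1014]
tcp_rot: [-0.189, 3.131, -0.004]
contact_force: [1.1, 0.4, 18.7]
grip_width: 0.0524
finger_force: 65.2
```

```bash
cat > snap.py <<'E'
import numpy as np,cv2,sys
from cell import camera
n=sys.argv[1]; c=camera("side");t=camera("top")
a=cv2.resize(c["img"][60:160,245:345,::-1],(400,400),interpolation=2); b=cv2.resize(t["img"][95:195,335:435,::-1],(400,400),interpolation=2)
cv2.imwrite("pics/%s.png"%n,cv2.convertScaleAbs(np.hstack([a,b]),alpha=1.5))
np.save("side_%s.npy"%n,c,allow_pickle=True);np.save("top_%s.npy"%n,t,allow_pickle=True)
E
python3 snap.py tilt1
```

```text
(no output)
```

View pics/tilt1.png

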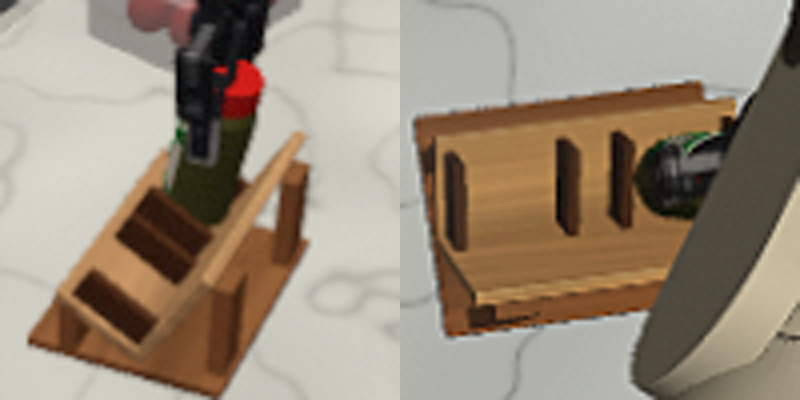

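The side crop shows the jar leaning back (foot ~(205,200), lid ~(240,90)) inside the far pocket, and the forces are small. I'll continue the arc.

move_arm:
  rows: "0.003 0 0.0019 0 0.4; 0.003 0 0.002 0 0.4; 0.003 0 0.0022 0 0.4; 0 0 0 0 0.4"

```text
time: 8.25
tool_pos: [0.6096, -0.296, 0.0952]
tcp_rot: [-0.189, 3.133, -0.004]
contact_force: [-6.6, -1.1, 21.2]
grip_width: 0.0522
finger_force: 66.0
```

move_arm:
  rows: "0.0028 0 0.0024 0 0.4; 0.0028 0 0.0025 0 0.4; 0 0 0 0 0.4"

```text
time: 8.55
tool_pos: [0.6039, -0.2967, 0.0901]
tcp_rot: [-0.189, 3.134, -0.004]
contact_force: [-6.5, -1.1, 20.0]
grip_width: 0.0525
finger_force: 68.1
```

move_arm:
  rows: "0.0026 0 0.0024 0 0.4; 0.0026 0 0.0026 0 0.4; 0 0 0 0 0.4"

```text
time: 8.85
tool_pos: [0.5989, -0.2973, 0.085]
tcp_rot: [-0.189, 3.133, -0.004]
contact_force: [-5.2, -0.3, 17.8]
grip_width: 0.052
finger_force: 69.4
```

```bash
python3 snap.py tilt2; python3 plan.py .6 -.296 .085 187 .4
```

```text
t 8.95 pos [ 0.5989 -0.2974  0.085 ] az -173.1 tilt [ 0.002 -0.002 -1.   ] w 0.0526 rows 1
-0.001 0.001 -0 -0.1 0.4
```

View pics/tilt2.png

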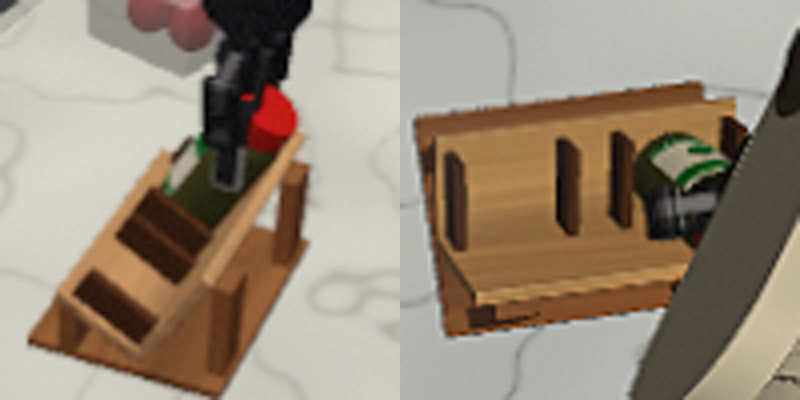

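The jar lies against the backrest at about 30° with its label facing out. I'll release it in stages and retreat upward.

move_arm:
  rows: "0 0 0 0 0.62; 0 0 0 0 0.68; 0 0 0 0 0.8; 0 0 0 0 1; 0 0 0 0 1; 0 0 -0.01 0 1; 0 0 -0.03 0 1; 0 0 -0.04 0 1; 0 0 -0.045 0 1; 0 0 -0.03 0 1"

```text
time: 9.95
tool_pos: [0.5986, -0.2966, 0.2423]
tcp_rot: [-0.189, 3.133, -0.003]
contact_force: [0.9, -0.9, 0.7]
grip_width: 0.0854
finger_force: 0.0
```

```bash
python3 plan.py .436 .13 .215 141 1 .047 8
```

```text
t 9.95 pos [ 0.5986 -0.2966  0.2423] az -173.1 tilt [ 0.003 -0.002 -1.   ] w 0.0854 rows 10
0.011 0.044 0.003 4.6 1; 0.015 0.044 0.002 4.6 1; 0.018 0.042 0.003 4.6 1; 0.021 0.04 0.002 4.6 1; 0.024 0.039 0.003 4.6 1; 0.028 0.036 0.003 4.5 1; 0.03 0.034 0.002 4.6 1; 0.033 0.032 0.003 4.6 1; 0.035 0.029 0.002 4.6 1; 0.038 0.026 0.003 4.6 1
```

move_arm:
  rows: "0.011 0.044 0.003 4.6 1; 0.015 0.044 0.002 4.6 1; 0.018 0.042 0.003 4.6 1; 0.021 0.04 0.002 4.6 1; 0.024 0.039 0.003 4.6 1; 0.028 0.036 0.003 4.5 1; 0.03 0.034 0.002 4.6 1; 0.033 0.032 0.003 4.6 1; 0.035 0.029 0.002 4.6 1; 0.038 0.026 0.003 4.6 1; 0 0 0.02 0 1; 0 0 0.03 0 1"

```text
time: 11.15
tool_pos: [0.4357, 0.1319, 0.1636]
tcp_rot: [1.043, 2.959, 0.003]
contact_force: [1.6, 0.3, -1.0]
grip_width: 0.0856
finger_force: 0.0
```

```bash
python3 snap.py r1; python3 plan.py .436 .13 .15 141 1 .047 8
```

```text
t 11.25 pos [0.4338 0.1306 0.1599] az 141.1 tilt [-0.004 -0.    -1.   ] w 0.085 rows 1
-0.002 0.001 0.01 0.1 1
```

View pics/r1.png

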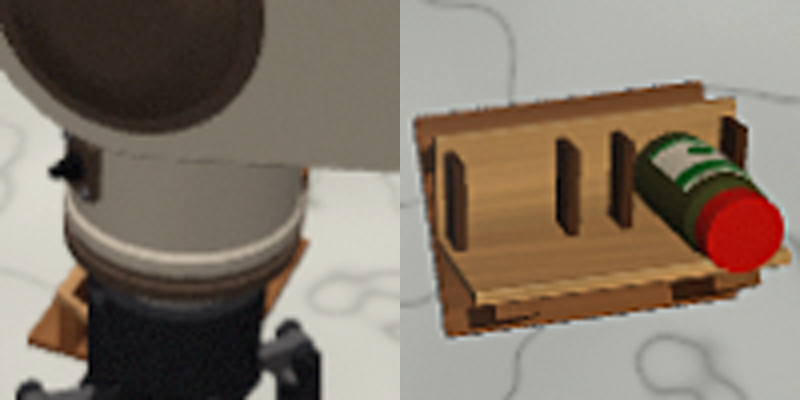

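The top view shows the green jar lying in its pocket, lid centre at crop (740,230) and label spot at about (700,148). I'll check that against prediction while continuing.

```bash
cat > chk.py <<'E'
import numpy as np,cv2
from h import *
from scipy.spatial.transform import Rotation as Rn
Rr=Rn.from_euler("ZY",[7,-30],degrees=True).as_matrix(); O=np.array([.609,-.239,.025]); 
W=lambda *p:O+Rr@(np.array(p)/1000)
E
python3 - <<'E'
import numpy as np,cv2
from chk import *
t=np.load("top_r1.npy",allow_pickle=True).item()
q=lambda X:((proj(t,X)-[335,95])*4+[402,2]).round(0)
for n,p in(("lidtop",(27,-55,118)),("label",(54,-55,47)),("lab edges",(27+27*np.cos(.96),-55+27*np.sin(.96),47)),("e2",(27+27*np.cos(.96),-55-27*np.sin(.96),47)),("corner top+",(0,100,90)),("corner top-",(0,-100,90)),("ledge+",(69,100,0)),("ledge-",(69,-100,0))): print(n,q(W(*p)))
im=np.ascontiguousarray(t["img"]); h=cv2.cvtColor(im,cv2.COLOR_RGB2HSV)
m=cv2.inRange(h,(0,150,90),(9,255,255)); m[:,:495]; b=np.zeros_like(m); b[125:175,495-400//1 if 0 else 400:440]=m[125:175,400:440]
k=max(cv2.findContours(b,0,1)[0],key=cv2.contourArea); e=cv2.fitEllipse(k); print("lid px",e[0],((np.array(e[0])-[335,95])*4+[402,2]))
g=cv2.inRange(h,(45,90,30),(85,255,255))[120:160,385:430]; ys,xs=np.nonzero(g); print("green n",len(xs),"crop range",(xs.min()+50)*4+400,(xs.max()+50)*4+400)
E
```

```text
lidtop [744. 238.]
label [698. 156.]
lab edges [663. 178.]
e2 [731. 168.]
corner top+ [476. 296.]
corner top- [792. 252.]
ledge+ [435. 141.]
ledge- [737. 101.]
lid px (420.55609130859375, 152.6037139892578) [744.22436523 232.41485596]
green n 62 crop range 648 736
```

move_arm:
  rows: "-0.001 0 0.035 0 1; 0 0 0.035 0 1; 0 0 0.028 0 1; 0 0 0.016 0 1; 0 0 0 0 1; 0 0 0 0 0.4; 0 0 0 0 0.4; 0 0 0 0 0.4; 0 0 0 0 0.4; 0 0 0 0 0.4; 0 0 0 0 0.4"

```text
time: 12.35
tool_pos: [0.4372, 0.1298, 0.05]
tcp_rot: [1.048, 2.959, 0.002]
contact_force: [-3.0, -0.8, 12.9]
grip_width: 0.0524
finger_force: 60.5
```

Green is in place: lid at (744,232) against a predicted (744,238), and the label is centred. The orange jar is gripped, so I'll lift it and turn its label to the side camera.

move_arm:
  rows: "0 0 -0.02 0 0.4; 0 0 -0.04 0 0.4; 0 0 -0.045 0 0.4; 0 0 -0.04 0 0.4"

```text
time: 12.75
tool_pos: [0.436, 0.1297, 0.1961]
tcp_rot: [1.048, 2.96, 0.001]
contact_force: [1.6, -0.4, -2.2]
grip_width: 0.052
finger_force: 64.1
```

```bash
python3 plan.py .46 -.10 .21 229 0.4
```

```text
t 12.75 pos [0.436  0.1297 0.1961] az 141.0 tilt [ 0.002  0.    -1.   ] w 0.052 rows 11
-0.015 -0.015 -0.001 -8 0.4; -0.012 -0.017 -0.002 -8 0.4; -0.011 -0.018 -0.001 -8 0.4; -0.007 -0.02 -0.001 -8 0.4; -0.005 -0.02 -0.001 -8 0.4; -0.002 -0.021 -0.002 -8 0.4; 0.001 -0.021 -0.001 -8 0.4; 0.004 -0.021 -0.001 -8 0.4; 0.007 -0.019 -0.001 -8 0.4; 0.01 -0.019 -0.002 -8 0.4; 0.012 -0.017 -0.001 -8 0.4
```

move_arm:
  rows: "-0.015 -0.015 -0.001 -8 0.4; -0.012 -0.017 -0.002 -8 0.4; -0.011 -0.018 -0.001 -8 0.4; -0.007 -0.02 -0.001 -8 0.4; -0.005 -0.02 -0.001 -8 0.4; -0.002 -0.021 -0.002 -8 0.4; 0.001 -0.021 -0.001 -8 0.4; 0.004 -0.021 -0.001 -8 0.4; 0.007 -0.019 -0.001 -8 0.4; 0.01 -0.019 -0.002 -8 0.4; 0.012 -0.017 -0.001 -8 0.4; 0 0 0 0 0.4"

```text
time: 13.95
tool_pos: [0.46, -0.1018, 0.2079]
tcp_rot: [-1.294, 2.862, -0.002]
contact_force: [-0.4, 0.7, -1.9]
grip_width: 0.0522
finger_force: 64.0
```

```bash
python3 - <<'E'
import numpy as np,cv2
from h import *
from cell import camera,env
c=camera("side"); np.save("side2.npy",c,allow_pickle=True); s=env.read_state(); print(s["time"],s["tool_pos"],s["tcp_rot"])
p=proj(c,s["tool_pos"]+[0,0,-.02]).round().astype(int)
x0,y0=p[0]-40,p[1]-35
cv2.imwrite("pics/lab2.png",cv2.convertScaleAbs(cv2.resize(c["img"][y0:y0+70,x0:x0+80,::-1],None,fx=8,fy=8,interpolation=0),alpha=1.6)); print(x0,y0)
E
```

```text
14.0 [ 0.4598081  -0.1007241   0.20769298] [-1.29943347e+00  2.85977443e+00 -5.75200870e-04]
284 88
```

View pics/lab2.png

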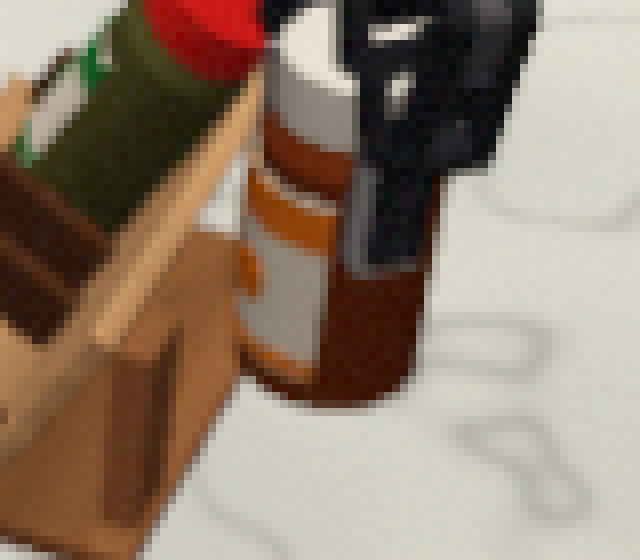

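The crop shows the orange label edge running from (336,230) to (318,370), so the label leads nominal by about 4°. The placed green jar is visible and leaning properly.

```bash
python3 plan.py .6236 -.1818 .208 183.5 0.4 .04 8
```

```text
t 14.0 pos [ 0.4598 -0.1007  0.2077] az -131.1 tilt [ 0.001 -0.    -1.   ] w 0.0524 rows 6
-0.008 -0.029 -0 7.6 0.4; -0.011 -0.029 -0 7.5 0.4; -0.016 -0.026 -0 7.6 0.4; -0.018 -0.024 -0 7.5 0.4; -0.022 -0.022 -0 7.6 0.4; -0.024 -0.018 -0 7.6 0.4
```

move_arm:
  rows: "-0.008 -0.029 0 7.6 0.4; -0.011 -0.029 0 7.5 0.4; -0.016 -0.026 0 7.6 0.4; -0.018 -0.024 0 7.5 0.4; -0.022 -0.022 0 7.6 0.4; -0.024 -0.018 0 7.6 0.4; 0 0 0.02 0 0.4; 0 0 0.03 0 0.4; 0 0 0.025 0 0.4; 0 0 0.01 0 0.4; 0 0 0 0 0.4"

```text
time: 15.1
tool_pos: [0.6236, -0.1795, 0.1213]
tcp_rot: [0.101, -3.138, -0.002]
contact_force: [0.2, -0.3, -2.4]
grip_width: 0.0522
finger_force: 64.1
```

```bash
python3 plan.py .6236 -.1818 .105 183.5 0.4 .04 8
```

```text
t 15.1 pos [ 0.6236 -0.1795  0.1213] az -176.3 tilt [-0.002  0.001 -1.   ] w 0.0522 rows 1
0 -0.002 0.016 0.2 0.4
```

move_arm:
  rows: "0 -0.002 0.006 0 0.4; 0 0 0.006 0 0.4; 0 0 0.003 0 0.4; 0 0 0.002 0 0.4; 0 0 0.001 0 0.4; 0 0 0 0 0.4"

```text
time: 15.7
tool_pos: [0.6241, -0.1823, 0.104]
tcp_rot: [-0.099, 3.14, 0.0]
contact_force: [-0.8, 0.3, -2.7]
grip_width: 0.0521
finger_force: 64.2
```

move_arm:
  rows: "0 0 0.002 0 0.4; 0 0 0.002 0 0.4; 0 0 0.001 0 0.4; 0 0 0 0 0.4"

```text
time: 16.1
tool_pos: [0.6242, -0.1824, 0.0996]
tcp_rot: [-0.099, 3.139, -0.0]
contact_force: [-3.0, -0.2, 5.9]
grip_width: 0.0525
finger_force: 65.0
```

move_arm:
  rows: "0.0033 -0.0002 0.0012 0 0.4; 0.0032 -0.0002 0.0013 0 0.4; 0.0032 -0.0002 0.0016 0 0.4; 0.0031 -0.0002 0.0016 0 0.4; 0 0 0 0 0.4"

```text
time: 16.6
tool_pos: [0.6126, -0.1842, 0.0947]
tcp_rot: [-0.099, 3.135, -0.002]
contact_force: [8.6, -0.1, 6.4]
grip_width: 0.0519
finger_force: 65.4
```

move_arm:
  rows: "0.003 -0.0002 0.0019 0 0.4; 0.0029 -0.0002 0.0019 0 0.4; 0.0028 -0.0002 0.0021 0 0.4; 0 0 0 0 0.4"

```text
time: 17.0
tool_pos: [0.6036, -0.1854, 0.0889]
tcp_rot: [-0.098, 3.136, -0.002]
contact_force: [3.0, -0.1, 12.4]
grip_width: 0.0522
finger_force: 67.3
```

move_arm:
  rows: "0.0028 -0.0002 0.0021 0 0.4; 0.0026 -0.0002 0.0023 0 0.4; 0.0026 -0.0002 0.0024 0 0.4; 0 0 0 0 0.4"

```text
time: 17.4
tool_pos: [0.5954, -0.1866, 0.0819]
tcp_rot: [-0.099, 3.137, -0.002]
contact_force: [-0.0, -1.0, 11.3]
grip_width: 0.0523
finger_force: 69.0
```

move_arm:
  rows: "0.0024 -0.0002 0.0026 0 0.4; 0.0024 -0.0002 0.0026 0 0.4; 0 0 0 0 0.4"

```text
time: 17.7
tool_pos: [0.5917, -0.1873, 0.0781]
tcp_rot: [-0.099, 3.134, -0.003]
contact_force: [3.6, 2.0, 22.7]
grip_width: 0.0523
finger_force: 71.1
```

```bash
python3 snap.py o1
```

```text
(no output)
```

View pics/o1.png

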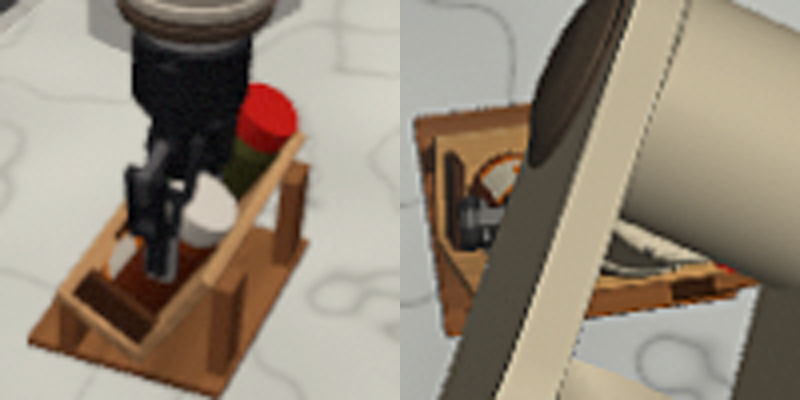

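The orange jar lies back against the backrest with its label outward. I'll release and retreat.

move_arm:
  rows: "0 0 0 0 0.62; 0 0 0 0 0.68; 0 0 0 0 0.8; 0 0 0 0 1; 0 0 0 0 1; 0 0 -0.01 0 1; 0 0 -0.03 0 1; 0 0 -0.04 0 1; 0 0 -0.045 0 1; 0 0 -0.03 0 1; 0.02 0.03 0 0 1; 0.02 0.04 0 0 1; 0.02 0.045 0 0 1; 0.02 0.045 0 0 1; 0.02 0.045 0 0 1; 0.02 0.045 0 0 1; 0 0.045 0 0 1; 0 0.045 0 0 1; 0 0 0 0 1"

```text
time: 19.7
tool_pos: [0.4478, 0.1492, 0.2313]
tcp_rot: [-0.106, 3.139, 0.002]
contact_force: [-0.5, -0.7, 0.5]
grip_width: 0.0857
finger_force: 0.0
```

```bash
cat > fin.py <<'E'
from chk import *
from cell import camera,env
t=camera("top"); np.save("top_fin.npy",t,allow_pickle=True); im=np.ascontiguousarray(t["img"]); h=cv2.cvtColor(im,cv2.COLOR_RGB2HSV)
def blob(m,b):
    z=np.zeros_like(m); z[b[1]:b[3],b[0]:b[2]]=m[b[1]:b[3],b[0]:b[2]]; k=max(cv2.findContours(z,0,1)[0],key=cv2.contourArea); return np.round(cv2.minEnclosingCircle(k),1) if 0 else (np.round(cv2.fitEllipse(k)[0],1),cv2.contourArea(k))
lg=cv2.inRange(h,(0,150,90),(9,255,255)); lw=cv2.inRange(h,(0,0,95),(60,60,255))
for n,m,b,y,H,L in(("green",lg,(400,125,440,175),-55,118,47),("orange",lw,(370,138,405,180),55,106,41)):
    print(n,"lid",blob(m,b),"pred",proj(t,W(27,y,H)).round(1),"label pred",proj(t,W(54,y,L)).round(1))
# spots and bands by colour
g=cv2.inRange(h,(45,80,25),(90,255,255)); o=cv2.inRange(h,(8,170,110),(18,255,255))
for n,m,b in(("g",g,(390,125,425,150)),("o",o,(345,130,385,160))):
    z=np.zeros_like(m); z[b[1]:b[3],b[0]:b[2]]=m[b[1]:b[3],b[0]:b[2]]
    c=cv2.connectedComponentsWithStats(z,connectivity=8); print(n,[(s[:5].tolist(),cc.round(1).tolist()) for s,cc in zip(c[2][1:],c[3][1:]) if s[4]>3])
print(env.read_state()["time"])
E
python3 fin.py
```

```text
green lid (array([420.6, 152.6]), 283.0) pred [420.6 154.1] label pred [409.1 133.4]
orange lid (array([376. , 156.2]), 227.0) pred [373.8 158.3] label pred [365.4 138.4]
g [([397, 129, 13, 6, 15], [402.8, 130.5]), ([407, 132, 6, 2, 7], [409.7, 132.1]), ([404, 135, 16, 7, 42], [410.3, 137.2])]
o [([365, 137, 4, 1, 4], [366.5, 137.0]), ([368, 141, 7, 1, 7], [371.0, 141.0])]
19.75
```

```bash
python3 - <<'E'
from chk import *
from cell import camera
t=np.load("top_fin.npy",allow_pickle=True).item()
def prt(c,x0,x1,y0,y1):
    g=c["img"].astype(int)
    for y in range(y0,y1,2): print(y," ".join("%3d,%3d"%(g[y,x,0],g[y,x,2]) for x in range(x0,x1)))
prt(t,360,392,140,172)
th=np.linspace(0,2*np.pi,60); ring=np.array([proj(t,W(27+24.5*np.cos(a),55+24.5*np.sin(a),106)) for a in th]); print("pred rim",ring.min(0).round(1),ring.max(0).round(1))
E
```

```text
140 100, 81 102, 82 106, 88 107, 92 106, 61 107, 67 108, 53 108, 18 108, 17 109,  3 107,  0 106,  4 104, 20 101, 35  80, 21  34, 17  19, 11  34, 14  45, 16  65, 27 102, 44 112, 49 110, 50 107, 46 108, 48 112, 51 102, 44  60, 26  16, 11  20, 11  29, 14  44, 16
142  95, 83 103, 58 101, 46 102, 18 104,  0 107,  4 110, 38 137, 51 106, 70  99, 59  86, 38  91, 38  81, 33  92, 39  97, 41 112, 68  96, 42  61, 15  38, 13  59, 22 102, 44 115, 51 111, 48 111, 49 113, 50 117, 51 107, 47  63, 28  17, 10  21, 11  30, 13  43, 14
144  99, 31  96,  3 100,  0 104, 37 125,102  97, 41  50, 27  47,  9  56, 10  59,  9  61,  8  63, 10  64, 11  61,  7  59,  6  57,  4  57, 15  74, 37  85, 49  80, 50  94, 41 104, 47 101, 45 101, 45 100, 44 103, 46  95, 43  57, 25  13,  6  20, 12  33, 15  45, 17
146  52, 12 114, 15 105, 73  60, 40  43,  8  58, 13  62, 12  65, 10  64, 11  80, 38  80, 43  98, 82  99, 82  97, 81  98, 80  96, 79  91, 72  74, 43  56,  8  62, 15  87, 33 103, 45  99, 44  98, 44  99, 44 101, 45  89, 39  48, 21  17, 11  21, 11  35, 13  46, 17
148  40, 16  45, 18  40, 15  55, 13  62, 14  61, 11  76, 39 
[... 2396 characters left out ...]
132,117 129,113 121, 96 107, 71 111, 56 108, 46 108, 44 111, 47 113, 48 115, 50 117, 49 118, 51 121, 53 126, 55 124, 52 111, 47  97, 40  81, 31
168 115, 51 114, 52 114, 51 111, 50 109, 49 108, 47 104, 46 106, 47 107, 45 110, 47 110, 46 113, 46 119, 48 121, 49 110, 43  97, 39  83, 30  67, 26  61, 25  72, 27  84, 30  81, 29  80, 28  79, 28  79, 28  77, 26  78, 27  79, 26  81, 27  83, 28  84, 29  84, 29
170 102, 43  89, 36  70, 29  60, 25  64, 24  83, 32  82, 30  80, 29  77, 28  78, 27  77, 26  79, 28  79, 28  82, 29  82, 29  84, 29  85, 30  86, 30  87, 31  85, 30  85, 29  86, 30  85, 30  84, 29  84, 28  83, 28  84, 30  84, 30  82, 28  83, 29  83, 28  83, 29
pred rim [363.8 148.7] [383.8 167.8]
```

Both lids and label spots are within about 1 px of prediction: the orange lid disc is at about (374.6, 157.7) against a predicted (373.8, 158.3). Handing in.

```bash
python3 -c "
from cell import workorder
print(workorder.sign_off())"
```

```text
the job is handed in; nothing more can be done
None
```

I signed the job off at about 20 s with both jars in the rack pockets, green in bay_b and orange in bay_a, leaning back with labels facing out; the last picture put lids and label spots about 1–2 px from where they should be, but no verdict came back, and I did not re-measure the bystanders, though no move went near them.

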